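# Lay out the oil-change tools in the kit tray

## Task

Lay out the tools for the oil change in the steel tray in their order of use, starting from the end with the handle: the longer of the two open-ended spanners in the bay next to the handle, and the flat scraper in the middle bay; the brush is already in the last bay and stays there. Each tool lies flat and lengthwise inside its own bay; set the tools down, do not drop them from a height.

Things in the scene. Friction and masses are not known exactly. Their poses are not given: they have to be found in the camera images.
- tray: Shallow steel tray fixed to the bench, 228 (x) by 262 mm (y). Origin: centre of its underside. Three bays side by side along y, each 220 mm long (x), 82 wide (y), centres at y = +86 (first, by the handle), 0 (middle), -86 mm (last, brush). Floor top z = 4 mm; dividers 4 thick, tops z = 12; outer walls 4 thick, tops z = 18. Bar handle 100 mm long stands 40 mm out from the +y end at z = 11.
- spanner: The longer double open-ended steel spanner, 184 mm long (x), 10 thick, lying flat; forked heads 38 mm wide, straight shank 16 mm wide (x -50 to +50), about 0.14 to 0.28 kg. Origin: middle of its underside, the balance point; x along the shank, z up. A shorter one of the same shape (116 mm long, shank 11 wide) lies nearby and is not wanted.
- scraper: Flat scraper, 190 mm long (x), lying flat: wooden handle 22 mm wide, 20 high from x = -95 to +25 mm, then a steel neck and blade up to 54 mm wide that ends at x = +95, 8 to 11 mm above the underside. 0.08 to 0.17 kg. Origin: middle of the overall length, at the underside; x towards the blade, z up. Good grip point: handle at x = -15 mm.
- brush: Flat cleaning brush, 180 mm long (x), wooden handle 20 mm wide and 16 mm high, black bristle end 36 mm wide at +x with a steel ferrule 40 mm wide; lies lengthwise in the tray's last bay and stays there. Origin: middle of its length, at its underside; z up.
Mind the look-alikes: they are no part of the job. Leave any blue or pink look-alike of the spanner alone.

How it is judged:
By the outcome, as a careful person would: the job done as asked, in the order asked, and still so for the second after the job is handed in, with the robot touching nothing.
It also fails if it takes over 69 s, if anything falls off the work surface, if the arm or the gripper's body presses on something with over 40 N, if the wrist force passes 120 N, or if a joint passes its speed limit or range.

## Robot

A 6-joint arm with a two-finger parallel gripper is mounted at the origin on the work surface. World frame = base frame: x ahead of the robot, y to its left, z up, the work surface at z = 0. Lengths are in m, angles in degrees, forces in N, time in s.
With the tool pointing down it reaches from about 0.35 to 0.975 m from the base axis. Payload 4.9 kg.
Tool frame: the origin (TCP) lies midway between the tips of the shut fingers; the grasp point (between the pads) lies 19 mm behind it; z points along the fingers, y is the direction in which the jaws open and shut (so a half turn about z gives the same grasp; the last joint's range is limited). The gripper opens to 85 mm and grips with 20 to 120 N. Pads are 22 mm wide; open, the fingers measure 114 mm over their backs; the gripper's body (76 mm by 85 mm) begins 54 mm behind the grasp point. The pads swing forward as they close: fully open they stand 13 mm farther back than shut.
Start: joints at [63.083, 3.019, 92.412, -0, 84.569, -6.818], TCP at [0.215, 0.587, 0.201] pointing down, gripper open.
Joint ranges: [-172.51, 172.51], [-57.92, 126.97], [3.15, 148.05], [-58.71, 238.71], [5.1, 150.11], [-179.66, 179.66]. Speed limits (degrees/s): [147.25, 147.25, 180, 180, 180, 180].

## Interface

Orientations are given as a 3x3 rotation matrix whose columns are the frame's x, y, z axes.
In Python, from cell import bot gives the robot as it stands. The module is installed in compiled form; this text tells all that it offers.
- The arm moves only by the tool drive_tool, never from a script. Its argument "deltas" is a list of rows, each a list of 3 entries, a list of its own where there are three numbers: the shift along the tool's x, y, z normalised to -1 to 1, where 1 is 0.02 m, then the turn, a rotation vector about the tool's x, y, z normalised to -1 to 1, where 1 is 0.08 rad, then the gripper's target within -1 to 1 (fully open at 1, half-way at 0, shut at -1). In form: [[[dx, dy, dz], [wx, wy, wz], hand], ...]. A call has 1 to 20 rows; each row shifts and turns the pose as measured when the row begins, along the tool's axes as they then stand; what a row does not reach is not made up. A row lasts 1/12 s, in which the tool goes at most 41.7 mm and 7.16 degrees, less where a joint would pass 70% of its speed; a pose out of reach is approached as far as the arm can. A call with a number of a shift or a turn outside -1 to 1 is refused whole. A call with a gripper value outside its range is refused whole. The fingers move at their own pace and stop on an object; "squeeze" is the grip in N (left out, the last holds). Time passes only in rows, so rows that do not move let the fingers close. It gives the time, the measured TCP pose, the force and the opening at its end, in the units of the state.
- bot.read_state(): the state, without advancing time (a new reading comes with each control period).
- bot.grab_frame(name): name is "scene" or "top"; returns the picture (384x512x3 uint8, red, green, blue); there is no depth.
- bot.get_calibration(name): a dict with "fovy" (degrees; the focal length in pixels is half the picture's height over the tangent of half this angle, whatever the lens; pixels are square), "cx", "cy" (the principal point, pixels), "rvec" (rotation vector, rad) and "tvec" (3), from world to camera coordinates, as OpenCV has them. Camera axes: x right, y down, z forward; pixel columns grow to the right and rows downward; lengths in m; the calibration is good to about 2 mm. A picture is of the moment at which its call begins. get_calibration takes no time and is no camera call.
- bot.job_done(): hands the job in, once; it reports no verdict.
The state is a dict: "clock": time; "qpos": joint angles; "dq": joint speeds; "effort": joint torques, N m; "eef_pos": TCP position; "tool_rot": TCP orientation; "ft_force": force on the tool from outside, world axes, zero at the start; "ft_torque": the same for the moment, N m; "grip_width": finger opening in m.
Only numpy, scipy, OpenCV 4.12 (cv2) and the standard library are available. Lean on these libraries where they do the work, as an engineer would, in place of code of your own. Each camera call takes 0.05 s, during which the arm holds its last target. There are 200 camera calls.

## Working session

There is one attempt and no reset: what is moved stays moved. The work goes in short steps, Python scripts to look and compute and a tool call to move; the robot and the scene stay as the last step left them, time stands still between calls to the robot, and variables do not carry over. Pictures are saved under pics/ and viewed, about 8 in all and at most 12, crops included, and the job is handed in when it is done.

Besides the shell and the picture viewer there is one more tool, called after ">>>" as name(argument=value, ...) on one line, values as JSON. drive_tool: Moves the arm, as the interface text tells. Scaled input: -1 to 1 covers 0.02 m each way for a shift and 0.08 rad each way for a turn. Its arguments: {"type":"object","properties":{"deltas":{"type":"array","items":{"type":"array"}},"squeeze":{"type":"number"}},"required":["deltas"]}

```bash
mkdir -p pics
python3 - <<'E'
from cell import bot
import cv2
for n in("top","scene"):
    f=bot.grab_frame(n); cv2.imwrite(f"pics/{n}0.png",f[:,:,::-1]); print(n,bot.get_calibration(n))
s=bot.read_state(); print(s)
E
```

```text
top {'fovy': 47.06215468752679, 'cx': 249.9060169829882, 'cy': 191.2358210754581, 'rvec': array([ 2.1473848 , -2.10773931,  0.18855775]), 'tvec': array([-0.19186029,  0.44155232,  1.30120088])}
scene {'fovy': 44.53886841273681, 'cx': 254.7090690183934, 'cy': 196.26774828239513, 'rvec': array([ 1.61195989,  1.92784274, -0.78994945]), 'tvec': array([ 0.27388708, -0.25323097,  1.58577946])}
{'clock': 0.1, 'qpos': array([ 6.30815153e+01,  3.05475066e+00,  9.24857126e+01, -1.79310464e-03,
        8.45688779e+01, -6.81856456e+00]), 'dq': array([-0.0509671 , -0.06738638, -0.19634874,  0.01360499, -0.02792006,
       -0.04245068]), 'effort': array([ 4.41319944e-04, -3.94906604e+01, -3.71361601e+01, -1.34955080e-04,
        3.93336217e-03,  1.04240081e-05]), 'eef_pos': array([0.21451036, 0.58636119, 0.20025671]), 'tool_rot': array([[-9.39095677e-01,  3.43654782e-01, -8.36178717e-04],
       [ 3.43655744e-01,  9.39094131e-01, -1.71569844e-03],
       [ 1.95642552e-04, -1.89856260e-03, -9.99998179e-01]]), 'ft_force': array([-1.2245706 ,  0.08810778,  0.33335633]), 'ft_torque': array([ 0.03154535, -0.03754718,  0.03641995]), 'grip_width': 0.08524003001371515}
```

View pics/top0.png

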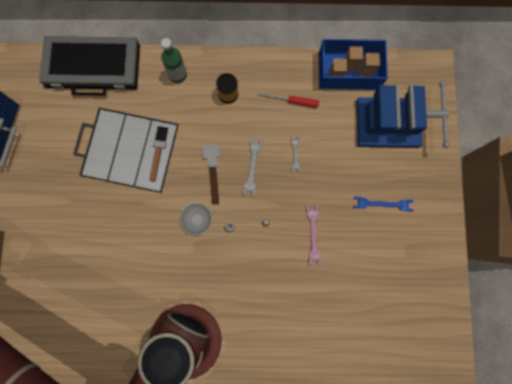

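View pics/scene0.png

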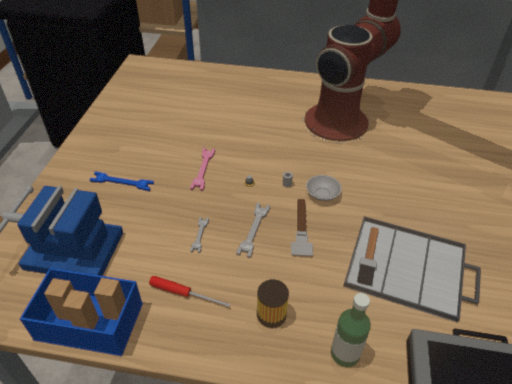

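Top view: tray at about (130,150) with its handle on the left (80,139) and the brush in the right bay (158,155). The scraper is at (212,173) with the blade up. There are four spanner candidates: steel at (252,167), smaller steel at (295,154), pink at (313,234) and blue at (383,204). The one at (252,167) fits, being steel and the longer of the two.

```bash
cat > h.py <<'E'
from cell import bot
import cv2, numpy as np
def cal(n):
    c=bot.get_calibration(n); f=192/np.tan(np.radians(c['fovy']/2))
    return np.array([[f,0,c['cx']],[0,f,c['cy']],[0,0,1]]),np.float64(c['rvec']),np.float64(c['tvec'])
def ray(n,p,z):
    K,r,t=cal(n); R=cv2.Rodrigues(r)[0]; o=-R.T@t
    d=(R.T@np.linalg.inv(K)@np.c_[np.reshape(p,(-1,2)),np.ones(np.size(p)//2)].T).T
    return o+d*((z-o[2])/d[:,2])[:,None]
def proj(n,P):
    K,r,t=cal(n); return cv2.projectPoints(np.float64(P).reshape(-1,1,3),r,t,K,None)[0].reshape(-1,2)
E
python3 - <<'E'
from h import *
im=cv2.imread('pics/top0.png'); hsv=cv2.cvtColor(im,cv2.COLOR_BGR2HSV)
def blob(m,box,nm,z):
    x0,y0,x1,y1=box; q=np.zeros_like(m); q[y0:y1,x0:x1]=m[y0:y1,x0:x1]
    n,l,st,c=cv2.connectedComponentsWithStats(q); i=1+np.argmax(st[1:,4])
    pts=np.argwhere(l==i)[:,::-1].astype(float)
    W=ray('top',pts,z)[:,:2]
    (cx,cy),(w,h),a=cv2.minAreaRect(W.astype(np.float32)*1000)
    _,_,vt=np.linalg.svd(W-W.mean(0),full_matrices=False)
    pr=(W-W.mean(0))@vt[0]
    print(nm,st[i],'rect c',cx,cy,w,h,a,'pca',W.mean(0)*1000,np.degrees(np.arctan2(vt[0,1],vt[0,0])),pr.min(),pr.max())
    return l==i
grey=((hsv[...,1]<60)&(hsv[...,2]>80)).astype(np.uint8)
ms=blob(grey,(235,130,270,205),'spanner',.008); m2=blob(grey,(285,130,305,180),'short',.005)
sc=((hsv[...,1]<60)|(hsv[...,2]<100)).astype(np.uint8)
mb=blob(sc,(198,140,226,210),'scraper',.012)
dk=(hsv[...,2]<90).astype(np.uint8); 
tr=((hsv[...,1]<60)|(hsv[...,2]<90)).astype(np.uint8)
mt=blob(tr,(70,98,190,200),'tray',.015)
v=im.copy()
for m in(ms,m2,mb,mt): v[cv2.morphologyEx(m.astype(np.uint8),cv2.MORPH_GRADIENT,np.ones((2,2)))>0]=(0,0,255)
a=cv2.resize(im[95:215,70:310],None,fx=3.3,fy=3.3,interpolation=cv2.INTER_CUBIC);b=cv2.resize(v[95:215,70:310],None,fx=3.3,fy=3.3,interpolation=0)
cv2.imwrite('pics/crop.png',cv2.resize(np.vstack([a,b]),(790,600*1) if 0 else None,fx=.75,fy=.75))
E
```

```text
spanner [243 138  19  58 435] rect c 530.4342041015625 -189.06585693359375 37.88295364379883 182.5748291015625 83.63594818115234 pca [ 528.05404102 -188.82120018] 173.3248138590396 -0.09359439972290004 0.08898509389715925
short [291 137  10  35 191] rect c 574.023193359375 -325.3797302246094 111.20685577392578 25.54640007019043 2.1680197715759277 pca [ 572.06957011 -324.58795977] -177.3803094071141 -0.05746036952767904 0.05375921536356008
scraper [202 144  19  60 578] rect c 504.1933288574219 -68.99076843261719 188.81903076171875 54.76127624511719 8.650972366333008 pca [521.06178943 -64.14624244] -173.4118232753029 -0.07690625323698844 0.1115711583614913
tray [  74  108  104   85 5777] rect c 580.91064453125 217.781982421875 300.31085205078125 229.07154846191406 79.0898208618164 pca [577.88890809 206.36067324] -98.0931770951125 -0.16311910757493067 0.14215511086363936
```

View pics/crop.png

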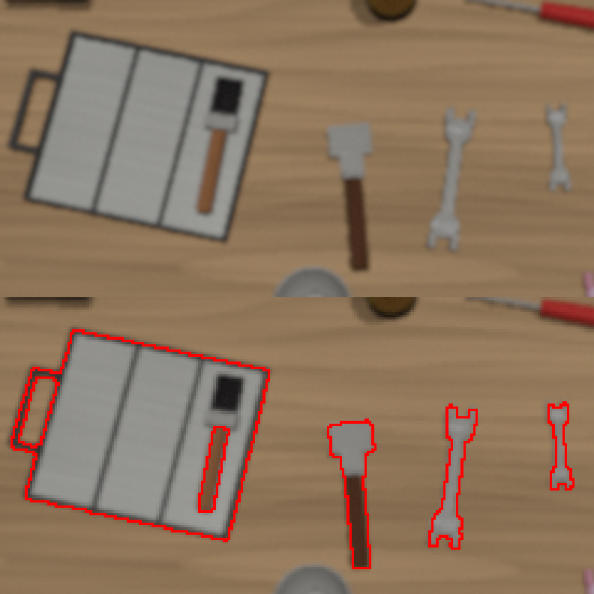

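Crop: the steel spanner spans about 182 mm and the small steel one about 111 mm, so the spanner at (252,167) is the one to move. Next I'll get the tray frame and the scraper axis, and check them against the scene view.

Run:
```python
from h import *
im=cv2.imread('pics/top0.png'); hsv=cv2.cvtColor(im,cv2.COLOR_BGR2HSV)
c=np.array([(73,33),(268,73),(226,240),(27,199)])/2.475+[70,95]
W=ray('top',c,.018)[:,:2]; print('tray',W.mean(0),np.linalg.norm(np.roll(W,-1,0)-W,axis=1))
for a,b in((3,0),(2,1)): d=W[b]-W[a]; print('xang',np.degrees(np.arctan2(d[1],d[0])))
for a,b in((1,0),(2,3)): d=W[b]-W[a]; print('yang-90',np.degrees(np.arctan2(d[1],d[0]))-90)
# scraper handle dark
def line(n,m,z):
    k,l,st,_=cv2.connectedComponentsWithStats(m.astype(np.uint8)); i=1+np.argmax(st[1:,4]); P=np.argwhere(l==i)[:,::-1]
    w=ray(n,P,z)[:,:2]; vx,vy,x,y=cv2.fitLine(w.astype(np.float32),cv2.DIST_L2,0,.001,.001).ravel()
    s=(w-[x,y])@[vx,vy]; print(n,'line c',x,y,'ang',np.degrees(np.arctan2(vy,vx)),'ends',(x+vx*s.min(),y+vy*s.min()),(x+vx*s.max(),y+vy*s.max()),len(P))
def box(m,x0,y0,x1,y1): q=np.zeros(m.shape,bool); q[y0:y1,x0:x1]=m[y0:y1,x0:x1]; return q
line('top',box(hsv[...,2]<105,198,160,226,210),.018)
sp=(hsv[...,1]<60)&(hsv[...,2]>80)
line('top',box(sp,235,130,270,205),.009); line('top',box(sp,235,150,270,184),.009)
im=cv2.imread('pics/scene0.png'); hsv=cv2.cvtColor(im,cv2.COLOR_BGR2HSV)
line('scene',box((hsv[...,1]<70)&(hsv[...,2]>80),232,200,275,260),.008)
line('scene',box(hsv[...,2]<105,288,195,316,238),.012)
```

```text
tray [0.57497424 0.19579349] [0.25916646 0.22254475 0.25724937 0.22382442]
xang -10.411697776551803
xang -10.902988377632571
yang-90 -10.949494835895337
yang-90 -10.66666072155222
top line c 0.467052 -0.0704218 ang 6.904447 ends (np.float64(0.4092736824677537), np.float64(-0.07741829663788297)) (np.float64(0.5266796929842367), np.float64(-0.06320136179807967)) 280
top line c 0.52781683 -0.18882024 ang -6.6751833 ends (np.float64(0.4395003913249413), np.float64(-0.1784842234646294)) (np.float64(0.6207079632918344), np.float64(-0.1996916562673613)) 435
top line c 0.52887154 -0.18890658 ang -8.250205 ends (np.float64(0.4744307655240055), np.float64(-0.18101284541362342)) (np.float64(0.5854553198212193), np.float64(-0.19711104490111342)) 213
scene line c 0.5344952 -0.18930252 ang -7.019432 ends (np.float64(0.43710009523263504), np.float64(-0.17731037543949071)) (np.float64(0.6228542477482769), np.float64(-0.20018206942200234)) 511
scene line c 0.4637933 -0.069783114 ang 6.6653886 ends (np.float64(0.4031123485562621), np.float64(-0.07687432937651908)) (np.float64(0.5168321352670878), np.float64(-0.06358496273932188)) 239
```

>>> drive_tool(deltas=[[[0, 0, -0.5], [0, 0, -0.5], 0.2], [[0, 0, -0.5], [0, 0, -0.5], 0.2], [[0, 0, 0], [0, 0, -0.5], 0.2], [[0, 0, 0], [0, 0, -0.5], 0.2], [[0, 0, 0], [0, 0, -0.5], 0.2], [[0, 0, 0], [0, 0, -0.44], 0.2]], squeeze=60)

```text
clock: 0.6
eef_pos: [0.2134, 0.5842, 0.2163]
tool_rot: [[-0.994, 0.105, -0.005], [0.105, 0.994, -0.009], [0.004, -0.009, -1.0]]
ft_force: [0.6, -0.3, -0.4]
grip_width: 0.0515
```

>>> drive_tool(deltas=[[[-0.5, -0.92, 0], [0, 0, 0], 0.2], [[-0.5, -0.92, 0], [0, 0, 0], 0.2], [[-0.5, -0.92, 0], [0, 0, 0], 0.2], [[-0.5, -0.92, 0], [0, 0, 0], 0.2], [[-0.5, -0.92, 0], [0, 0, 0], 0.2], [[-0.5, -0.92, 0], [0, 0, 0], 0.2], [[-0.5, -0.92, 0], [0, 0, 0], 0.2], [[-0.5, -0.92, 0], [0, 0, 0], 0.2], [[-0.5, -0.92, 0], [0, 0, 0], 0.2], [[-0.5, -0.92, 0], [0, 0, 0], 0.2], [[-0.5, -0.92, 0], [0, 0, 0], 0.2], [[-0.5, -0.92, 0], [0, 0, 0], 0.2], [[-0.5, -0.92, 0], [0, 0, 0], 0.2], [[-0.5, -0.92, 0], [0, 0, 0], 0.2], [[-0.5, -0.92, 0], [0, 0, 0], 0.2], [[-0.5, -0.92, 0], [0, 0, 0], 0.2], [[-0.5, -0.92, 0], [0, 0, 0], 0.2], [[-0.5, -0.92, 0], [0, 0, 0], 0.2], [[-0.5, -0.92, 0], [0, 0, 0], 0.2], [[-0.5, -0.92, 0], [0, 0, 0], 0.2]])

```text
clock: 2.27
eef_pos: [0.3744, 0.1784, 0.208]
tool_rot: [[-0.995, 0.094, -0.018], [0.095, 0.995, -0.021], [0.016, -0.023, -1.0]]
ft_force: [0.2, 0.3, -0.3]
grip_width: 0.0514
```

>>> drive_tool(deltas=[[[-0.48, -0.88, 0], [0, 0, 0], 0.2], [[-0.48, -0.88, 0], [0, 0, 0], 0.2], [[-0.48, -0.88, 0], [0, 0, 0], 0.2], [[-0.48, -0.88, 0], [0, 0, 0], 0.2], [[-0.48, -0.88, 0], [0, 0, 0], 0.2], [[-0.48, -0.88, 0], [0, 0, 0], 0.2], [[-0.48, -0.88, 0], [0, 0, 0], 0.2], [[-0.48, -0.88, 0], [0, 0, 0], 0.2], [[-0.48, -0.88, 0], [0, 0, 0], 0.2], [[-0.48, -0.88, 0], [0, 0, 0], 0.2], [[-0.48, -0.88, 0], [0, 0, 0], 0.2], [[-0.48, -0.88, 0], [0, 0, 0], 0.2], [[-0.48, -0.88, 0], [0, 0, 0], 0.2], [[-0.48, -0.88, 0], [0, 0, 0], 0.2], [[-0.48, -0.88, 0], [0, 0, 0], 0.2], [[-0.48, -0.88, 0], [0, 0, 0], 0.2], [[-0.48, -0.88, 0], [0, 0, 0], 0.2], [[-0.48, -0.88, 0], [0, 0, 0.17], 0.2], [[-0.3, -0.5, 0], [0, 0, 0.17], 0.2], [[0, 0, 0], [-0.25, -0.2, 0], 0.2]])

```text
clock: 3.93
eef_pos: [0.5206, -0.1843, 0.2006]
tool_rot: [[-0.992, 0.127, -0.014], [0.127, 0.992, 0.001], [0.014, -0.001, -1.0]]
ft_force: [0.2, 0.2, 0.4]
grip_width: 0.0513
```

>>> drive_tool(deltas=[[[-0.25, -0.09, 0.5], [0, -0.17, 0], 0.2], [[-0.25, -0.09, 1], [0, 0, 0], 0.2], [[0, 0, 1], [0, 0, 0], 0.2], [[0, 0, 1], [0, 0, 0], 0.2], [[0, 0, 1], [0, 0, 0], 0.2], [[0, 0, 1], [0, 0, 0], 0.2], [[0, 0, 0.8], [0, 0, 0], 0.2], [[0, 0, 0.3], [0, 0, 0], 0.2], [[0, 0, 0], [0, 0, 0], 0.2]])

```text
clock: 4.68
eef_pos: [0.5281, -0.1834, 0.0639]
tool_rot: [[-0.992, 0.127, 0.007], [0.127, 0.992, 0.01], [-0.005, 0.01, -1.0]]
ft_force: [-0.4, 0.8, 0.4]
grip_width: 0.0513
```

Run:
```python
from h import *
s=bot.read_state(); print(s['eef_pos'],s['tool_rot'][:,2])
f=bot.grab_frame('scene')[:,:,::-1]; g=bot.grab_frame('top')[:,:,::-1]
a=cv2.resize(f[150:270,180:300],(400,400),interpolation=cv2.INTER_CUBIC);b=cv2.resize(g[110:230,190:310],(400,400),interpolation=cv2.INTER_CUBIC)
cv2.imwrite('pics/near1.png',np.hstack([a,b]))
```

```text
[ 0.52809363 -0.18342996  0.06393815] [ 0.0065863   0.00956081 -0.9999326 ]
```

View pics/near1.png

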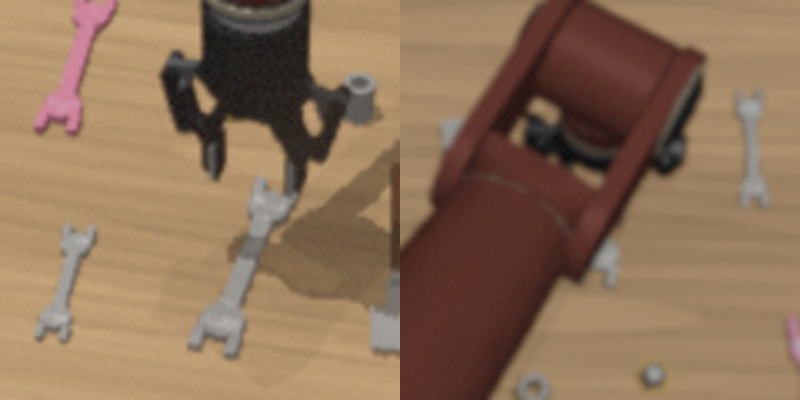

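The scene view shows the jaws straddling the spanner shank (crop pixels about (210,170) and (290,190)). I'll correct a few millimetres and descend.

>>> drive_tool(deltas=[[[-0.13, -0.27, 0.3], [0.13, 0.07, 0], 0.2], [[0, 0, 0.8], [0, 0, 0], 0.2], [[0, 0, 0.8], [0, 0, 0], 0.2], [[0, 0, 0.4], [0, 0, 0], 0.2], [[0, 0, 0], [0, 0, 0], 0.2]])

```text
clock: 5.2
eef_pos: [0.538, -0.1939, 0.0261]
tool_rot: [[-0.992, 0.127, 0.015], [0.126, 0.992, -0.01], [-0.016, -0.008, -1.0]]
ft_force: [-0.9, -0.0, -0.5]
grip_width: 0.0514
```

>>> drive_tool(deltas=[[[0.2, 0.1, 0.2], [-0.1, 0.2, 0], 0.2], [[0.1, 0.05, 0.3], [0, 0, 0], 0.2], [[0, 0, 0], [0, 0, 0], 0.2], [[0, 0, 0], [0, 0, 0], 0.2]])

```text
clock: 5.53
eef_pos: [0.5341, -0.1912, 0.0181]
tool_rot: [[-0.992, 0.127, 0.003], [0.127, 0.992, -0.002], [-0.003, -0.001, -1.0]]
ft_force: [0.1, -0.5, -0.2]
grip_width: 0.0511
```

>>> drive_tool(deltas=[[[0.2, 0.1, 0.3], [0, 0, 0], 0.2], [[0, 0, 0.3], [0, 0, 0], 0.2], [[0, 0, 0], [0, 0, 0], 0.2], [[0, 0, 0], [0, 0, 0], 0.2]])

```text
clock: 5.87
eef_pos: [0.5307, -0.1887, 0.0062]
tool_rot: [[-0.992, 0.127, 0.005], [0.127, 0.992, -0.003], [-0.005, -0.002, -1.0]]
ft_force: [-0.1, -0.5, -0.3]
grip_width: 0.0514
```

Now close.

>>> drive_tool(deltas=[[[0, 0, 0.1], [0, 0, 0], -1], [[0, 0, 0], [0, 0, 0], -1], [[0, 0, 0], [0, 0, 0], -1], [[0, 0, 0], [0, 0, 0], -1], [[0, 0, 0], [0, 0, 0], -1], [[0, 0, 0], [0, 0, 0], -1], [[0, 0, 0], [0, 0, 0], -1], [[0, 0, 0], [0, 0, 0], -1]], squeeze=70)

```text
clock: 6.53
eef_pos: [0.5311, -0.1889, 0.0044]
tool_rot: [[-0.992, 0.127, 0.005], [0.127, 0.992, -0.003], [-0.006, -0.003, -1.0]]
ft_force: [-1.1, 0.2, -0.0]
grip_width: 0.0002
```

The gripper closed to zero width, so it missed. I'll look before doing anything else.

Run:
```python
from h import *
s=bot.read_state(); p=s['eef_pos']; print(p, s['grip_width'],s['ft_force'],proj('scene',p))
f=bot.grab_frame('scene')[:,:,::-1].copy()
u,v=proj('scene',p)[0]
f2=cv2.resize(f[150:270,180:300],(600,600),interpolation=cv2.INTER_CUBIC)
cv2.circle(f2,(int((u-180)*5),int((v-150)*5)),4,(0,0,255),1)
cv2.imwrite('pics/near2.png',f2)
```

```text
[ 0.53113627 -0.18894157  0.00436479] 0.00019819541572890933 [-1.05599541  0.18917224 -0.02133684] [[253.31675881 229.56344125]]
```

View pics/near2.png

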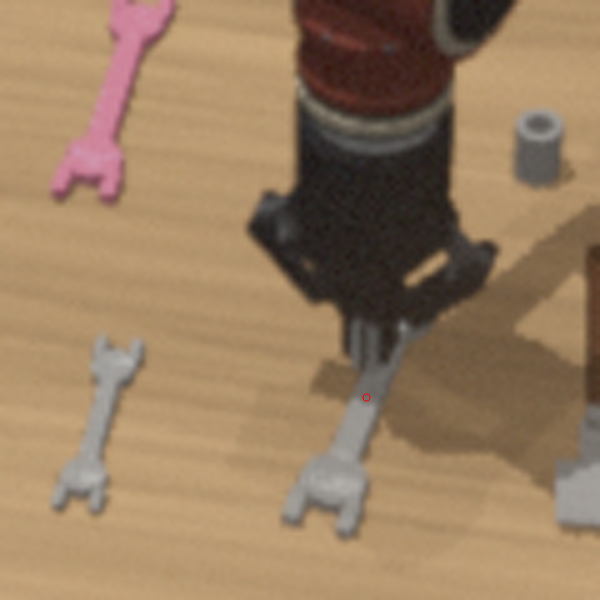

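Run:
```python
from h import *
tip=(252.6,222.6)
for z in(.004,.015,.02,.025,.03,.035): print(z,ray('scene',tip,z)[0])
kn=(252.2,153.5)
for z in(.10,.12,.14,.16): print(z,ray('top',kn,z)[0])
```

```text
0.004 [ 0.50697564 -0.19515746  0.004     ]
0.015 [ 0.5167129  -0.19351788  0.015     ]
0.02 [ 0.52113893 -0.19277262  0.02      ]
0.025 [ 0.52556496 -0.19202735  0.025     ]
0.03 [ 0.52999099 -0.19128209  0.03      ]
0.035 [ 0.53441702 -0.19053682  0.035     ]
0.1 [ 0.5472358  -0.18843654  0.1       ]
0.12 [ 0.54184038 -0.18842204  0.12      ]
0.14 [ 0.53644497 -0.18840755  0.14      ]
0.16 [ 0.53104956 -0.18839306  0.16      ]
```

>>> drive_tool(deltas=[[[0, 0, -0.5], [0, 0, 0], -1], [[0, 0, -0.5], [0, 0, 0], 0.2], [[0, 0, 0], [0, 0, 0], 0.2], [[0, 0, 0], [0, 0, 0], 0.2], [[0, 0, 0], [0, 0, 0], 0.2], [[0, 0, 0], [0, 0, 0], 0.2]])

```text
clock: 7.08
eef_pos: [0.5319, -0.1893, 0.028]
tool_rot: [[-0.992, 0.127, 0.008], [0.126, 0.992, -0.004], [-0.008, -0.003, -1.0]]
ft_force: [0.5, 0.8, 0.1]
grip_width: 0.0511
```

The scene view puts the shut tips at about z = 30 mm while the state reports 4 mm. The pads closed in the air above the spanner, which hasn't moved. I'll go lower in small steps with the jaws open, watching the force.

>>> drive_tool(deltas=[[[0, 0, 0.4], [0, 0, 0], 0.2], [[0, 0, 0.4], [0, 0, 0], 0.2], [[0, 0, 0.4], [0, 0, 0], 0.2], [[0, 0, 0.2], [0, 0, 0], 0.2], [[0, 0, 0], [0, 0, 0], 0.2], [[0, 0, 0], [0, 0, 0], 0.2]])

```text
clock: 7.58
eef_pos: [0.5304, -0.1886, -0.0054]
tool_rot: [[-0.992, 0.127, 0.004], [0.127, 0.992, -0.002], [-0.004, -0.002, -1.0]]
ft_force: [1.0, 0.1, -0.0]
grip_width: 0.0513
```

Run:
```python
from h import *
s=bot.read_state(); p=s['eef_pos']; print(p, s['tool_rot'][:,2],s['grip_width'],s['ft_force'])
f=bot.grab_frame('scene')[:,:,::-1].copy()
cv2.imwrite('pics/near3.png',cv2.resize(f[170:270,200:300],(600,600),interpolation=cv2.INTER_CUBIC))
```

```text
[ 0.53036733 -0.1885957  -0.0053767 ] [ 0.00383104 -0.00246332 -0.99998963] 0.0513262970415935 [ 1.0256403   0.14760165 -0.02218379]
```

View pics/near3.png

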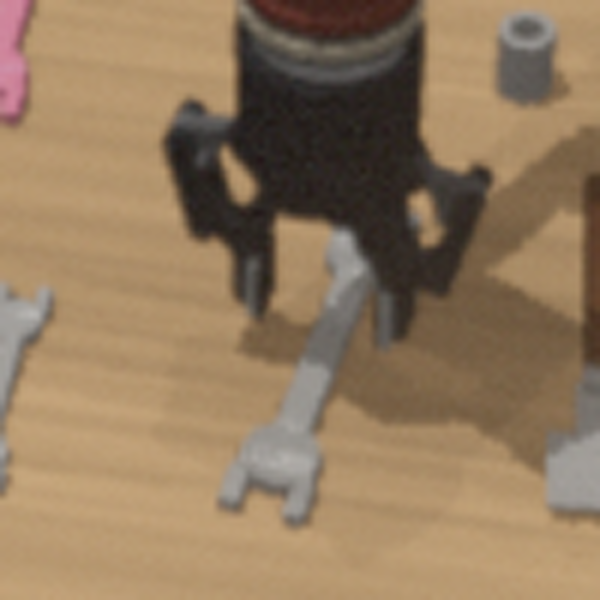

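Jaws straddle the shank at crop (258,315) and (388,345), still roughly 20 mm up, and no contact force. I'll keep going down.

>>> drive_tool(deltas=[[[0, 0, 0.25], [0, 0, 0], 0.2], [[0, 0, 0.25], [0, 0, 0], -0.4], [[0, 0, 0.1], [0, 0, 0], -0.4], [[0, 0, 0], [0, 0, 0], -0.4], [[0, 0, 0], [0, 0, 0], -0.4]])

```text
clock: 8.05
eef_pos: [0.5308, -0.1888, -0.0182]
tool_rot: [[-0.992, 0.127, 0.005], [0.127, 0.992, -0.003], [-0.005, -0.002, -1.0]]
ft_force: [0.1, -0.1, 0.4]
grip_width: 0.0256
```

>>> drive_tool(deltas=[[[0, 0, 0.1], [0, 0, 0], -0.4], [[0, 0, 0.05], [0, 0, 0], -0.4], [[0, 0, 0], [0, 0, 0], -1], [[0, 0, 0], [0, 0, 0], -1], [[0, 0, 0], [0, 0, 0], -1], [[0, 0, 0], [0, 0, 0], -1], [[0, 0, 0], [0, 0, 0], -1]])

```text
clock: 8.63
eef_pos: [0.5313, -0.1891, -0.0206]
tool_rot: [[-0.992, 0.126, 0.006], [0.126, 0.992, -0.003], [-0.006, -0.003, -1.0]]
ft_force: [-0.3, 0.5, 0.0]
grip_width: 0.01
```

>>> drive_tool(deltas=[[[0, 0, 0], [0, 0, 0], -1], [[0, 0, 0], [0, 0, 0], -1], [[0, 0, 0], [0, 0, 0], -1]])

```text
clock: 8.88
eef_pos: [0.5313, -0.1891, -0.0207]
tool_rot: [[-0.992, 0.126, 0.006], [0.126, 0.992, -0.003], [-0.006, -0.003, -1.0]]
ft_force: [-0.3, -0.1, 0.5]
grip_width: 0.0099
```

Width is stable at 9.9 mm where I expected 16. I'll lift slightly and look.

>>> drive_tool(deltas=[[[0, 0, -0.2], [0, 0, 0], -1], [[0, 0, -0.3], [0, 0, 0], -1], [[0, 0, -0.5], [0, 0, 0], -1], [[0, 0, -0.5], [0, 0, 0], -1], [[0, 0, 0], [0, 0, 0], -1], [[0, 0, 0], [0, 0, 0], -1]])

```text
clock: 9.38
eef_pos: [0.5306, -0.1887, 0.0121]
tool_rot: [[-0.992, 0.126, 0.005], [0.126, 0.992, -0.003], [-0.005, -0.002, -1.0]]
ft_force: [-0.4, 0.2, -1.7]
grip_width: 0.0101
```

Run:
```python
from h import *
s=bot.read_state(); p=s['eef_pos']; print(p, s['tool_rot'][:,2],s['grip_width'],s['ft_force'],s['ft_torque'])
f=bot.grab_frame('scene')[:,:,::-1].copy()
cv2.imwrite('pics/near4.png',cv2.resize(f[170:270,200:300],(600,600),interpolation=cv2.INTER_CUBIC))
```

```text
[ 0.53063504 -0.18866208  0.01213724] [ 0.00503537 -0.00306222 -0.99998263] 0.010114788275352761 [-0.36644144  0.20371195 -1.72814759] [ 0.01602151  0.07180397 -0.03074259]
```

View pics/near4.png

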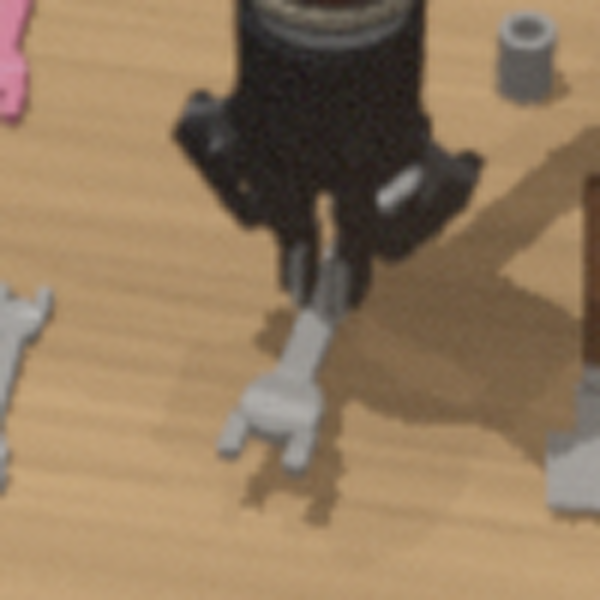

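The spanner is held level and clear of the table, with its shadow visible below. Wrist Fz is −1.7 N, which fits its weight. Now I'll lift, turn to the tray angle and carry it over.

>>> drive_tool(deltas=[[[0, 0, -0.8], [0, 0, 0.2], -1], [[0, 0, -1], [0, 0, 0.2], -1], [[0, 0, -1], [0, 0, 0.2], -1], [[0, 0, -1], [0, 0, 0.16], -1], [[0, 0.3, -0.6], [0, 0, 0], -1], [[0.06, 0.6, 0], [0, 0, 0], -1], [[0.06, 0.98, 0], [0, 0, 0], -1], [[0.06, 0.98, 0], [0, 0, 0], -1], [[0.06, 0.98, 0], [0, 0, 0], -1], [[0.06, 0.98, 0], [0, 0, 0], -1], [[0.06, 0.98, 0], [0, 0, 0], -1], [[0.06, 0.98, 0], [0, 0, 0], -1], [[0.06, 0.98, 0], [0, 0, 0], -1], [[0.06, 0.98, 0], [0, 0, 0], -1], [[0.06, 0.98, 0], [0, 0, 0], -1], [[0.06, 0.98, 0], [0, 0, 0], -1], [[0.06, 0.98, 0], [0, 0, 0], -1], [[0.06, 0.98, 0], [0, 0, 0], -1], [[0.06, 0.98, 0], [0, 0, 0], -1], [[0.06, 0.98, 0], [0, 0, 0], -1]])

```text
clock: 11.1
eef_pos: [0.5545, 0.1287, 0.0832]
tool_rot: [[-0.982, 0.186, -0.022], [0.186, 0.983, 0.005], [0.022, 0.001, -1.0]]
ft_force: [0.4, -0.4, -1.3]
grip_width: 0.0101
```

>>> drive_tool(deltas=[[[-0.05, 0.95, 0], [0, -0.1, 0], -1], [[-0.05, 0.95, 0], [0, -0.1, 0], -1], [[-0.05, 0.95, 0], [0, -0.05, 0], -1], [[-0.05, 0.95, 0], [0, 0, 0], -1], [[-0.05, 0.95, 0], [0, 0, 0], -1], [[-0.05, 0.95, 0], [0, 0, 0], -1], [[-0.05, 0.7, 0], [0, 0, 0], -1], [[-0.05, 0.5, 0], [0, 0, 0], -1], [[0, 0.2, 0], [0, 0, 0], -1], [[0, 0, 0], [0, 0, 0], -1], [[0, 0, 0], [0, 0, 0], -1]])

```text
clock: 12.02
eef_pos: [0.575, 0.2848, 0.0669]
tool_rot: [[-0.985, 0.173, -0.023], [0.173, 0.985, -0.001], [0.023, -0.005, -1.0]]
ft_force: [-0.3, 0.1, -1.5]
grip_width: 0.0103
```

>>> drive_tool(deltas=[[[-0.3, 0, 0], [-0.06, -0.2, 0.15], -1], [[-0.3, -0.05, 0.2], [0, -0.1, 0], -1], [[-0.2, 0, 0.2], [0, 0, 0], -1], [[0, 0, 0], [0, 0, 0], -1], [[0, 0, 0], [0, 0, 0], -1]])

```text
clock: 12.43
eef_pos: [0.5923, 0.2771, 0.0578]
tool_rot: [[-0.982, 0.19, 0.004], [0.19, 0.982, -0.002], [-0.004, -0.001, -1.0]]
ft_force: [-0.5, -0.1, -1.0]
grip_width: 0.0102
```

Run:
```python
from h import *
s=bot.read_state(); p=s['eef_pos']; print(p, s['tool_rot'],s['grip_width'],s['ft_force'])
f=bot.grab_frame('scene')[:,:,::-1].copy()
# bay outline floor at z=.018 tops and projected bay1 centre
a=np.radians(-10.7); R=np.array([[np.cos(a),-np.sin(a)],[np.sin(a),np.cos(a)]]); c=np.array([.575,.196])
v=cv2.resize(f[150:350,300:512],(636,600),interpolation=cv2.INTER_CUBIC)
for y in(.129,.043,-.043,-.129):
    for x in(-.112,.112):
        q=proj('scene',[*(c+R@[x,y]),.018 if abs(y)>.1 else .012])[0]; cv2.circle(v,tuple(int(t) for t in (q-[300,150])*3),3,(0,0,255),-1)
cv2.imwrite('pics/place1.png',v)
```

```text
[0.5923025  0.27708618 0.05783738] [[-0.98185204  0.18961613  0.00350764]
 [ 0.18960979  0.98185736 -0.00206164]
 [-0.00383493 -0.00135914 -0.99999172]] 0.010225063617813973 [-0.4676415  -0.05807905 -1.01838938]
```

View pics/place1.png

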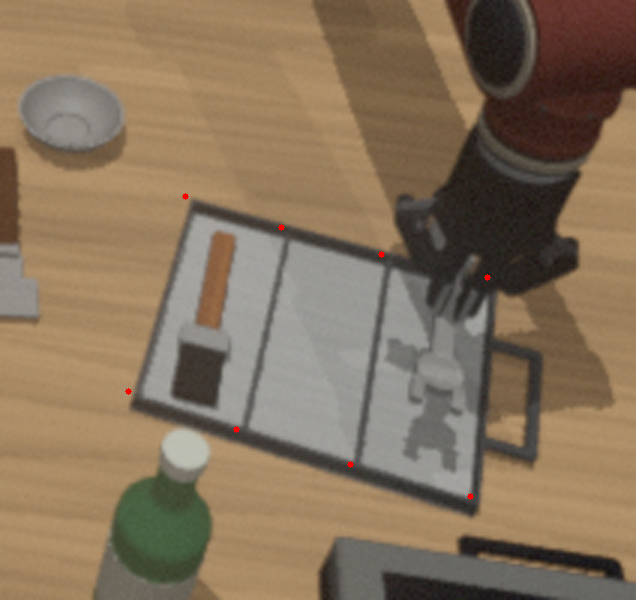

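The spanner hangs over the bay beside the handle, with its head at crop (440,370). The tray prediction agrees within a few mm. Now I'll lower it.

>>> drive_tool(deltas=[[[-0.05, 0.2, 0.5], [0, 0, 0], -1], [[0, 0, 0.8], [0, 0, 0], -1], [[0, 0, 0.8], [0, 0, 0], -1], [[0, 0, 0.7], [0, 0, 0], -1], [[0, 0, 0.3], [0, 0, 0], -1], [[0, 0, 0], [0, 0, 0], -1], [[0, 0, 0], [0, 0, 0], -1]])

```text
clock: 13.07
eef_pos: [0.5954, 0.2815, -0.0084]
tool_rot: [[-0.982, 0.191, 0.005], [0.191, 0.982, -0.001], [-0.005, -0.0, -1.0]]
ft_force: [-0.4, 0.0, -1.3]
grip_width: 0.01
```

>>> drive_tool(deltas=[[[0, 0, 0.15], [0, 0, 0], -1], [[0, 0, 0.1], [0, 0, 0], -1], [[0, 0, 0.08], [0, 0, 0], -1], [[0, 0, 0], [0, 0, 0], -1], [[0, 0, 0], [0, 0, 0], -1]])

```text
clock: 13.48
eef_pos: [0.5972, 0.2823, -0.013]
tool_rot: [[-0.982, 0.19, 0.009], [0.19, 0.982, 0.0], [-0.009, 0.002, -1.0]]
ft_force: [0.6, 0.8, -1.5]
grip_width: 0.01
```

>>> drive_tool(deltas=[[[0, 0, 0.1], [0, 0.1, 0], -1], [[0, 0, 0.06], [0, 0, 0], -1], [[0, 0, 0.04], [0, 0, 0], -1], [[0, 0, 0], [0, 0, 0], -1]])

```text
clock: 13.82
eef_pos: [0.5983, 0.2827, -0.0159]
tool_rot: [[-0.982, 0.19, 0.003], [0.19, 0.982, 0.003], [-0.002, 0.003, -1.0]]
ft_force: [0.1, 0.5, -1.0]
grip_width: 0.0102
```

>>> drive_tool(deltas=[[[0, 0, 0.08], [0, 0, 0], -1], [[0, 0, 0.05], [0, 0, 0], -1], [[0, 0, 0], [0, 0, 0], -1]])

```text
clock: 14.07
eef_pos: [0.599, 0.2829, -0.0164]
tool_rot: [[-0.982, 0.19, 0.003], [0.19, 0.982, 0.003], [-0.002, 0.003, -1.0]]
ft_force: [0.2, -0.2, -1.0]
grip_width: 0.0102
```

>>> drive_tool(deltas=[[[0.1, 0, 0.1], [0, 0, 0], -1], [[0, 0, 0.1], [0, 0, 0], -1], [[0, 0, 0], [0, 0, 0], -1]])

```text
clock: 14.32
eef_pos: [0.5996, 0.2834, -0.0162]
tool_rot: [[-0.982, 0.19, 0.008], [0.19, 0.982, 0.003], [-0.007, 0.004, -1.0]]
ft_force: [0.4, -0.7, -1.6]
grip_width: 0.0103
```

The height matches the expected floor height (−16.7 mm on the reported scale) and further descent stalls. I'll release with a small opening.

>>> drive_tool(deltas=[[[0, 0, 0], [0, 0, 0], -0.35], [[0, 0, 0], [0, 0, 0], -0.35], [[0, 0, 0], [0, 0, 0], -0.35], [[0, 0, 0], [0, 0, 0], -0.35]])

```text
clock: 14.65
eef_pos: [0.5999, 0.2837, -0.0163]
tool_rot: [[-0.982, 0.19, 0.009], [0.19, 0.982, 0.003], [-0.008, 0.005, -1.0]]
ft_force: [0.8, 0.4, -0.5]
grip_width: 0.0277
```

>>> drive_tool(deltas=[[[0, 0, -0.3], [0, 0.1, 0], -0.35], [[0, 0, -0.6], [0, 0, 0], -0.35], [[0, 0, -1], [0, 0, 0], -0.35], [[0, 0, -1], [0, 0, 0], -0.35], [[0, 0, -1], [0, 0, 0], 0.2], [[0, 0, -1], [0, 0, 0], 0.2], [[0, 0, -1], [0, 0, 0], 0.2], [[0, -0.5, 0], [0, 0, -0.5], 0.2], [[0, -0.9, 0], [0, 0, -0.5], 0.2], [[0, -0.9, 0], [0, 0, -0.5], 0.2], [[0, -0.9, 0], [0, 0, -0.5], 0.2], [[0, -0.9, 0], [0, 0, -0.5], 0.2], [[0, -0.9, 0], [0, 0, -0.5], 0.2], [[0, -0.9, 0], [0, 0, -0.5], 0.2], [[0, -0.9, 0], [0, 0, -0.4], 0.2]])

```text
clock: 15.9
eef_pos: [0.5982, 0.147, 0.1242]
tool_rot: [[-0.99, -0.142, 0.015], [-0.141, 0.99, 0.01], [-0.016, 0.008, -1.0]]
ft_force: [-0.1, -0.5, 0.7]
grip_width: 0.0511
```

>>> drive_tool(deltas=[[[0.64, -0.9, 0], [0.1, 0.1, 0.14], 0.2], [[0.64, -0.9, 0], [0, 0.1, 0.14], 0.2], [[0.64, -0.9, 0], [0, 0, 0], 0.2], [[0.64, -0.9, 0], [0, 0, 0], 0.2], [[0.64, -0.9, 0], [0, 0, 0], 0.2], [[0.64, -0.9, 0], [0, 0, 0], 0.2], [[0.64, -0.9, 0], [0, 0, 0], 0.2], [[0.64, -0.9, 0], [0, 0, 0], 0.2], [[0.64, -0.9, 0], [0, 0, 0], 0.2], [[0.5, -0.7, 0], [0, 0, 0], 0.2], [[0.2, -0.3, 0], [0, 0, 0], 0.2], [[0, 0, 0], [0, 0, 0], 0.2], [[0, 0, 0], [0, 0, 0], 0.2]])

```text
clock: 16.98
eef_pos: [0.4918, -0.0619, 0.1401]
tool_rot: [[-0.993, -0.115, 0.02], [-0.115, 0.993, -0.003], [-0.02, -0.005, -1.0]]
ft_force: [0.3, -0.6, -0.9]
grip_width: 0.0513
```

Run:
```python
from h import *
for n in('top','scene'):
    g=bot.grab_frame(n)[:,:,::-1]; cv2.imwrite(f'pics/{n}1.png',g)
g=cv2.imread('pics/top1.png'); f=cv2.imread('pics/scene1.png')
a=cv2.resize(g[100:200,70:190],(400,333),interpolation=cv2.INTER_CUBIC); b=cv2.resize(f[210:320,345:485],(400,333)); 
cv2.imwrite('pics/chk1.png',np.hstack([a,b]))
```

```text
(no output)
```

View pics/chk1.png

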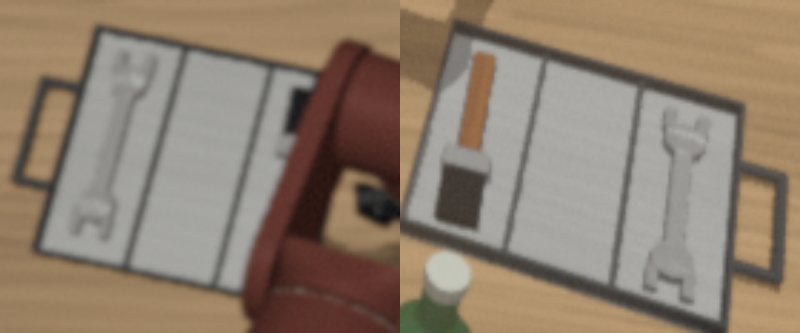

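Spanner lies lengthwise and flat in the first bay: top half ends at (135,65) and (92,220), scene half ends at (685,125) and (670,280). Next is the scraper.

>>> drive_tool(deltas=[[[0.15, -0.13, 0.5], [-0.07, 0.2, 0], 0.2], [[0.1, -0.1, 1], [0, 0, 0], 0.2], [[0, 0, 1], [0, 0, 0], 0.2], [[0, 0, 1], [0, 0, 0], 0.2], [[0, 0, 1], [0, 0, 0], 0.2], [[0, 0, 0.5], [0, 0, 0], 0.2], [[0, 0, 0], [0, 0, 0], 0.2], [[0, 0, 0], [0, 0, 0], 0.2]])

```text
clock: 17.75
eef_pos: [0.4895, -0.0623, 0.033]
tool_rot: [[-0.992, -0.125, -0.002], [-0.125, 0.992, 0.003], [0.002, 0.003, -1.0]]
ft_force: [-0.2, -0.4, -0.8]
grip_width: 0.0514
```

>>> drive_tool(deltas=[[[0.15, -0.2, 0.3], [0, 0, 0], 0.2], [[0.1, -0.1, 0.4], [0, 0, 0], 0.2], [[0, 0, 0.5], [0, 0, 0], 0.2], [[0, 0, 0.3], [0, 0, 0], 0.2], [[0, 0, 0], [0, 0, 0], 0.2], [[0, 0, 0], [0, 0, 0], 0.2]])

```text
clock: 18.25
eef_pos: [0.4877, -0.0702, 0.0035]
tool_rot: [[-0.992, -0.126, 0.003], [-0.126, 0.992, 0.001], [-0.003, 0.001, -1.0]]
ft_force: [0.7, -0.2, 0.4]
grip_width: 0.051
```

>>> drive_tool(deltas=[[[0.05, 0.1, 0.4], [0, 0, 0], 0.2], [[0, 0, 0.4], [0, 0, 0], 0.2], [[0, 0, 0.15], [0, 0, 0], -0.2], [[0, 0, 0], [0, 0, 0], -0.2], [[0, 0, 0], [0, 0, 0], -0.2]])

```text
clock: 18.67
eef_pos: [0.487, -0.0682, -0.017]
tool_rot: [[-0.992, -0.126, 0.005], [-0.126, 0.992, 0.001], [-0.005, 0.0, -1.0]]
ft_force: [0.1, 0.9, 0.5]
grip_width: 0.0338
```

>>> drive_tool(deltas=[[[0, 0, 0], [0, 0, 0], -1], [[0, 0, 0], [0, 0, 0], -1], [[0, 0, 0], [0, 0, 0], -1], [[0, 0, 0], [0, 0, 0], -1], [[0, 0, 0], [0, 0, 0], -1], [[0, 0, 0], [0, 0, 0], -1]], squeeze=60)

```text
clock: 19.17
eef_pos: [0.4872, -0.0682, -0.0167]
tool_rot: [[-0.992, -0.126, 0.005], [-0.126, 0.992, 0.001], [-0.005, 0.0, -1.0]]
ft_force: [0.3, 0.0, -1.3]
grip_width: 0.0201
```

Run:
```python
from h import *
s=bot.read_state(); print(s['eef_pos'],s['grip_width'],s['ft_force'])
# recheck tray from pictures with mean of both views: divider/outer corner pixel of scene crop
c=np.array([(455,22),(744,103),(724,328),(402,222)],float)-[400,0]
c=c*[140/400,110/333]+[345,210]-.25
W=ray('scene',c,.018)[:,:2]; print('tray scene',W.mean(0),W)
t=np.array([(97,28),(36,250)],float)*[.3,.3]+[70,100]; print(ray('top',t,.018)[:,:2])
```

```text
[ 0.48719705 -0.06817384 -0.01670284] 0.020093721861141618 [ 0.27761994  0.02802297 -1.3387681 ]
tray scene [0.57995901 0.20097058] [[0.44543335 0.09558673]
 [0.49184909 0.34963455]
 [0.71550416 0.3040913 ]
 [0.66704945 0.05456971]]
[[0.70900684 0.30362672]
 [0.4903923  0.34328172]]
```

>>> drive_tool(deltas=[[[0, 0, -0.2], [0, 0, 0], -1], [[0, 0, -0.5], [0, 0, 0], -1], [[0, 0, -0.8], [0, 0, 0], -1], [[0, 0, -1], [0, 0, 0], -1], [[0, 0, -1], [0, 0, 0.4], -1], [[0, 0, -1], [0, 0, 0.5], -1], [[0, 0, -0.5], [0, 0, 0.5], -1], [[0, 0.5, 0], [0, 0, 0.5], -1], [[0, 0.8, 0], [0, 0, 0.5], -1], [[0, 0.8, 0], [0, 0, 0.5], -1], [[0, 0.8, 0], [0, 0, 0.5], -1], [[0, 0.8, 0], [0, 0, 0.4], -1], [[0, 0.8, 0], [0, 0, 0.1], -1], [[0, 0.8, 0], [0, 0, 0], -1], [[0, 0.5, 0], [0, 0, 0], -1], [[0, 0, 0], [0, 0, 0], -1]])

```text
clock: 20.5
eef_pos: [0.5036, 0.0504, 0.1027]
tool_rot: [[-0.979, 0.204, 0.017], [0.204, 0.979, -0.001], [-0.017, 0.002, -1.0]]
ft_force: [-0.5, -1.0, -1.3]
grip_width: 0.02
```

>>> drive_tool(deltas=[[[-0.16, 0.6, 0], [0, 0.1, -0.12], -1], [[-0.16, 0.88, 0], [0, 0.1, -0.12], -1], [[-0.16, 0.88, 0], [0, 0, 0], -1], [[-0.16, 0.88, 0], [0, 0, 0], -1], [[-0.16, 0.88, 0], [0, 0, 0], -1], [[-0.16, 0.88, 0], [0, 0, 0], -1], [[-0.16, 0.88, 0], [0, 0, 0], -1], [[-0.16, 0.88, 0], [0, 0, 0], -1], [[-0.1, 0.6, 0], [0, 0, 0], -1], [[0, 0.2, 0], [0, 0, 0], -1], [[0, 0, 0], [0, 0, 0], -1], [[0, 0, 0], [0, 0, 0], -1]])

```text
clock: 21.5
eef_pos: [0.5648, 0.1981, 0.1049]
tool_rot: [[-0.982, 0.186, 0.0], [0.186, 0.982, -0.001], [-0.0, -0.001, -1.0]]
ft_force: [0.5, -0.3, -1.2]
grip_width: 0.0198
```

Almost on target. Descend.

>>> drive_tool(deltas=[[[0, 0.1, 0.5], [0, 0, 0], -1], [[0, 0, 1], [0, 0, 0], -1], [[0, 0, 1], [0, 0, 0], -1], [[0, 0, 0.8], [0, 0, 0], -1], [[0, 0, 0.4], [0, 0, 0], -1], [[0, 0, 0], [0, 0, 0], -1], [[0, 0, 0], [0, 0, 0], -1]])

```text
clock: 22.08
eef_pos: [0.5645, 0.1954, 0.0264]
tool_rot: [[-0.981, 0.192, 0.0], [0.192, 0.981, -0.002], [-0.001, -0.002, -1.0]]
ft_force: [0.4, 0.4, 0.1]
grip_width: 0.0197
```

Run:
```python
from h import *
f=bot.grab_frame('scene')[:,:,::-1]
cv2.imwrite('pics/place2.png',cv2.resize(f[190:330,335:495],(640,560),interpolation=cv2.INTER_CUBIC))
```

```text
(no output)
```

View pics/place2.png

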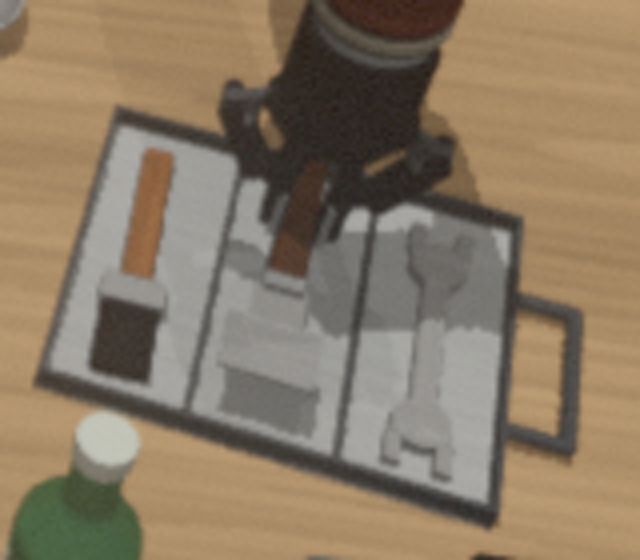

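Scraper is level above the middle bay, with the blade at crop (268,345). Lower it with a 5 mm shift in +y.

>>> drive_tool(deltas=[[[0, 0.2, 0.5], [0, 0, 0], -1], [[0, 0.05, 0.6], [0, 0, 0], -1], [[0, 0, 0.4], [0, 0, 0], -1], [[0, 0, 0.1], [0, 0, 0], -1], [[0, 0, 0], [0, 0, 0], -1], [[0, 0, 0], [0, 0, 0], -1]])

```text
clock: 22.63
eef_pos: [0.5681, 0.2013, -0.0056]
tool_rot: [[-0.981, 0.192, 0.006], [0.192, 0.981, -0.001], [-0.006, 0.0, -1.0]]
ft_force: [-0.0, -0.7, -0.5]
grip_width: 0.0194
```

>>> drive_tool(deltas=[[[0.15, 0, 0.12], [0, 0.08, 0], -1], [[0, 0, 0.1], [0, 0, 0], -1], [[0, 0, 0.08], [0, 0, 0], -1], [[0, 0, 0], [0, 0, 0], -1], [[0, 0, 0], [0, 0, 0], -1]])

```text
clock: 23.05
eef_pos: [0.5657, 0.2022, -0.0111]
tool_rot: [[-0.981, 0.192, 0.001], [0.192, 0.981, 0.001], [-0.001, 0.001, -1.0]]
ft_force: [0.1, 0.6, -1.4]
grip_width: 0.0196
```

>>> drive_tool(deltas=[[[0, 0, 0.08], [0, 0, 0], -1], [[0, 0, 0.06], [0, 0, 0], -1], [[0, 0, 0], [0, 0, 0], -1], [[0, 0, 0], [0, 0, 0], -1]])

```text
clock: 23.38
eef_pos: [0.5665, 0.2023, -0.0124]
tool_rot: [[-0.981, 0.192, 0.002], [0.192, 0.981, 0.001], [-0.002, 0.002, -1.0]]
ft_force: [-0.3, -0.4, -1.0]
grip_width: 0.0201
```

>>> drive_tool(deltas=[[[0, 0, 0.05], [0, 0, 0], -1], [[0, 0, 0.05], [0, 0, 0], -1], [[0, 0, 0], [0, 0, 0], -1], [[0, 0, 0], [0, 0, 0], -0.15], [[0, 0, 0], [0, 0, 0], -0.15], [[0, 0, 0], [0, 0, 0], -0.15], [[0, 0, 0], [0, 0, 0], -0.15]])

```text
clock: 23.97
eef_pos: [0.5677, 0.2026, -0.0124]
tool_rot: [[-0.981, 0.191, 0.004], [0.191, 0.981, 0.002], [-0.003, 0.002, -1.0]]
ft_force: [-0.1, -0.0, -0.3]
grip_width: 0.0366
```

Rise and retreat clear of the tray toward −y.

>>> drive_tool(deltas=[[[0, 0, -0.3], [0, 0, 0], -0.15], [[0, 0, -0.6], [0, 0, 0], -0.15], [[0, 0, -1], [0, 0, 0], -0.15], [[0, 0, -1], [0, 0, 0], -0.15], [[0, 0, -1], [0, 0, 0], -0.15], [[0, 0, -1], [0, 0, 0], -0.15], [[0, 0, -1], [0, 0, 0], -0.15], [[0.5, -0.9, -0.5], [0, 0, 0], -0.15], [[0.5, -0.9, 0], [0, 0, 0], -0.15], [[0.5, -0.9, 0], [0, 0, 0], -0.15], [[0.5, -0.9, 0], [0, 0, 0], -0.15], [[0.5, -0.9, 0], [0, 0, 0], -0.15], [[0.5, -0.9, 0], [0, 0, 0], -0.15], [[0.5, -0.9, 0], [0, 0, 0], -0.15], [[0.5, -0.9, 0], [0, 0, 0], -0.15], [[0.5, -0.9, 0], [0, 0, 0], -0.15], [[0.5, -0.9, 0], [0, 0, 0], -0.15], [[0.3, -0.9, 0], [0, 0, 0], -0.15], [[0.3, -0.9, 0], [0, 0, 0], -0.15], [[0, 0, 0], [0, 0, 0], -0.15]])

```text
clock: 25.63
eef_pos: [0.4146, 0.0053, 0.1425]
tool_rot: [[-0.982, 0.187, 0.031], [0.187, 0.982, 0.002], [-0.03, 0.007, -1.0]]
ft_force: [-0.8, 0.8, 0.1]
grip_width: 0.036
```

Run:
```python
from h import *
s=bot.read_state(); print(s['eef_pos'],s['ft_force'])
g=bot.grab_frame('top')[:,:,::-1]; f=bot.grab_frame('scene')[:,:,::-1]
a=cv2.resize(g[100:200,70:190],(400,333),interpolation=cv2.INTER_CUBIC); b=cv2.resize(f[210:320,345:485],(400,333),interpolation=cv2.INTER_CUBIC)
cv2.imwrite('pics/fin.png',np.hstack([a,b]))
```

```text
[0.41463892 0.00525249 0.14248248] [-0.77607182  0.75532474  0.11954555]
```

View pics/fin.png

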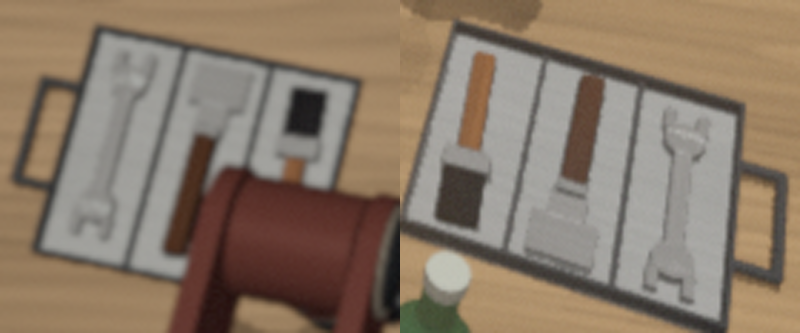

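All three tools lie lengthwise inside their bays: the spanner by the handle at scene (680,205), the scraper in the middle at (570,175) and the brush untouched at (465,140). The robot is clear, so I'll hand in.

```bash
python3 -c "
from cell import bot
print(bot.job_done())"
```

```text
the job is handed in; nothing more can be done
None
```

The longer steel spanner is in the bay next to the handle and the scraper is in the middle bay. I placed the spanner first, then the scraper. The brush and the look-alikes were left alone. I handed in at about 26 s of the 69 s allowed.

**Last checks:** The final scene view shows all three tools flat and lengthwise inside their own bays. The top view agrees, though the arm hides part of the brush and the scraper handle's edge there. The robot was clear of everything at hand-in.

**What disagreed:**
- **Height:** The camera showed the fingertips about 25 mm higher than the reported tool position. My first grip therefore closed on air above the spanner without moving it. I worked from the measured offset after that.
- **Jaw opening:** It read 10 mm on the spanner's 16 mm shank, yet the grip held.
- **Set-down contact:** The force sensor showed no clear contact (noise about 1 N). I judged contact by height instead: both tools were released within about 0.5 mm of the height expected for the tray floor.

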